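# Press the inlay discs home in glue order

## Task

Glue has been spread under three of the inlay discs in this bass neck, so push them down fully home with the fingertips, gently and one after another in the order the glue was spread: the brass one, then the white one, then the green one. Leave the red disc standing as it is. Do not pinch, pull up or lift anything, and leave the loose things on the bench where they are.

Things in the scene. Friction and masses are not known exactly. Their poses are not given: they have to be found in the camera images.
- neck: Bass neck fixed in a cradle on the bench. Origin on the bench under the fingerboard; y runs along the neck to the pale headstock, z up. The dark flat fingerboard (62 mm wide, y -195 to +225 mm; pale lines are fret slots) has its top 60 mm above the bench, with four holes at x = 0, y = +109, +27, -45, -110 mm; one disc in each, which one varies. Headstock: 100 mm wide, to y +350 mm, top 44 mm up
- brass_top (a point): centre of the flat top of the brass (yellow metal) inlay disc, 16 mm in diameter, upright in its hole in the fingerboard; z up
- brass_disc (a joint): how far the brass disc has gone down (m): at 0 its top is 7 mm above the fingerboard, at 0.006 it is fully home, its top 1 mm above the fingerboard. Starts at 0 to 0.0015; slides with about 2.5 N of friction (press straight down with 5 to 6 N), no spring, stays where left, stops firmly at 0.006. Negative: pulled up
- white_top (a point): centre of the flat top of the white inlay disc, 16 mm in diameter, upright in its hole in the fingerboard; z up
- white_disc (a joint): how far the white disc has gone down (m): at 0 its top is 7 mm above the fingerboard, at 0.006 it is fully home, its top 1 mm above the fingerboard. Starts at 0 to 0.0015; slides with about 2.5 N of friction (press straight down with 5 to 6 N), no spring, stays where left, stops firmly at 0.006. Negative: pulled up
- green_top (a point): centre of the flat top of the green inlay disc, 16 mm in diameter, upright in its hole in the fingerboard; z up
- green_disc (a joint): how far the green disc has gone down (m): at 0 its top is 7 mm above the fingerboard, at 0.006 it is fully home, its top 1 mm above the fingerboard. Starts at 0 to 0.0015; slides with about 2.5 N of friction (press straight down with 5 to 6 N), no spring, stays where left, stops firmly at 0.006. Negative: pulled up
- red_top (a point): centre of the flat top of the red inlay disc, 16 mm in diameter, upright in its hole in the fingerboard; z up. This disc is a dry fit and stays standing
- red_disc (a joint): how far the red disc has gone down (m): at 0 its top is 7 mm above the fingerboard, at 0.006 it is fully home, its top 1 mm above the fingerboard. Starts at 0 to 0.0015; slides with about 2.5 N of friction (press straight down with 5 to 6 N), no spring, stays where left, stops firmly at 0.006. Negative: pulled up
- glue: white glue bottle with orange cap, 48 mm in diameter, 130 mm tall, loose, standing on the bench beside the neck; origin at the centre of its underside
- hammer: small hammer, loose, lying on the bench beside the neck; below 60 mm high; origin under its middle, handle towards its -x
- straightedge: steel bar 20 x 250 x 8 mm (x, y, z), loose, lying on the bench along the neck; origin at the centre of its underside
- caul: small wooden block 30 x 90 x 22 mm (x, y, z), loose, on the bench beside the neck; origin at the centre of its underside
- jar: amber jar with yellow lid, 72 mm in diameter, 100 mm tall, loose, standing on the bench; origin at the centre of its underside
- screwdriver: screwdriver, loose, lying on the bench; origin under its middle, handle towards its -x

How it is judged:
On the way, in this order (a step that is already met when the one before it is completed fails the run):
1. the brass disc is pushed home (value of joint brass_disc above 0.004 m), for 0.1 s.
2. the white disc is pushed home (value of joint white_disc above 0.004 m), for 0.1 s.
3. the green disc is pushed home (value of joint green_disc above 0.004 m), for 0.1 s.
At the end, for the whole second after the job is handed in: The brass, white and green discs are home: each pushed down more than 4 of its 6 mm; the red disc has gone down less than 3.5 mm; every loose thing is within 15 mm of where it started (value of joint each of brass_disc, white_disc, green_disc above 0.004 m and value of joint red_disc below 0.0035 m and distance of each of glue, jar, caul, hammer, straightedge, screwdriver from where it was at the start of the episode below 0.015 m); the robot touches nothing.
It fails at once if a disc is pushed down out of order: the white before the brass is home, or the green before the white is home ((value of joint white_disc above 0.0035 m and not (value of joint brass_disc above 0.004 m)) or (value of joint green_disc above 0.0035 m and not (value of joint white_disc above 0.004 m))).
It fails at once if the red disc is pushed down (value of joint red_disc above 0.0035 m).
It fails at once if a disc is pulled up out of its hole (value of joint any of brass_disc, white_disc, green_disc, red_disc below -0.003 m).
It fails at once if the fingers press harder than 35 N on anything (contact force between the fingers and anything else above 35 N).
It fails at once if a loose thing on the bench is moved more than 15 mm, lifted, or the bottle or jar tipped (distance of any of glue, jar, caul, hammer, straightedge, screwdriver from where it was at the start of the episode above 0.015 m or angle between any of glue, jar's own z axis and vertical above 0.3 rad).
It also fails if it takes over 42 s, if anything falls off the work surface, if the arm or the gripper's body presses on something with over 40 N, if the wrist force passes 120 N, or if a joint passes its speed limit or range.

## Robot

A 7-joint arm with a two-finger parallel gripper is mounted at the origin on the work surface. World frame = base frame: x ahead of the robot, y to its left, z up, the work surface at z = 0. Lengths are in m, angles in rad, forces in N, time in s.
With the tool pointing down it reaches from about 0.4 to 0.85 m from the base axis. Payload 10.4 kg.
Tool frame: the origin (TCP) lies on the centre line of the jaws, within the pads' length; the fingertips stand 11 mm ahead of it and the grasp point (between the pads) lies 8 mm behind it; z points along the fingers, y is the line along which they close (so a half turn about z gives the same grasp; the last joint's range is limited). The gripper opens to 85 mm and grips with 20 to 120 N. Pads are 22 mm wide; open, the fingers measure 114 mm over their backs; the gripper's body (76 mm by 85 mm) begins 54 mm behind the grasp point. The pads swing forward as they close: fully open they stand 13 mm farther back than shut.
Start: joints at [-1.294, 0.332, -0.065, 1.46, 0.022, 1.35, -0.088], TCP at [0.185, 0.597, 0.212] pointing down, gripper open.
Joint ranges: [-2.6, 2.6], [-0.5, 2.12], [-1.47, 1.34], [0.16, 2.42], [-1.27, 4.41], [0.06, 2.06], [-2.6, 2.6]. Speed limits (rad/s): [2.22, 2.22, 2.79, 2.79, 3.14, 3.14, 3.14].

## Interface

Orientations are given as a 3x3 rotation matrix whose columns are the frame's x, y, z axes.
In Python, from plant import ctrl, eyes, job gives the robot as it stands.
- The arm moves only by the tool send_rows, never from a script. Its argument "deltas" is a list of rows, each a list of 7 numbers: the turn, a rotation vector about the tool's x, y, z in rad, then the shift along the tool's x, y, z in m, then the closure in counts, from 0 (fully open) to 255 (shut). A call has 1 to 8 rows; each row is the pose to reach, as a shift and turn from the pose commanded when the call began, along the tool's axes at that moment; what a row does not reach only later rows make up. A row lasts 1/12 s, in which the tool goes at most 41.7 mm and 7.16 degrees, less where a joint would pass 70% of its speed; a pose out of reach is approached as far as the arm can. A call with a gripper value outside its range is refused whole. The fingers move at their own pace and stop on an object; "grip_force" is the grip in N (left out, the last holds). Time passes only in rows, so rows that repeat a pose let the fingers close. It gives the time, the measured TCP pose, the force, the opening and the grip force at its end, in the units of the state.
- ctrl.get_obs(): the state, without advancing time (a new reading comes with each control period).
- eyes.camera(name): name is "scene" or "top" or "wrist"; returns the picture (384x512x3 uint8, red, green, blue); there is no depth.
- eyes.get_calibration(name): a dict with "fx", "fy", "cx", "cy" (pixels), "origin" and "orientation" of the camera in the world. Camera axes: x right, y up, looking along -z (the intrinsics and any distortion apply to the point x, -y, -z); pixel columns grow to the right and rows downward; lengths in m; the calibration is good to about 2 mm. A picture is of the moment at which its call begins: read the wrist's pose just before it. get_calibration takes no time and is no camera call; for the wrist camera it gives the pose at the moment of the call.
- job.job_done(): hands the job in; it is judged then, once.
The state is a dict: "clock": time; "joints": joint angles; "qd": joint speeds; "joint_torque": joint torques, N m; "tool_pos": TCP position; "eef_rot": TCP orientation; "force": force on the tool from outside, world axes, zero at the start; "torque": the same for the moment, N m; "opening": opening from 0.0 (shut) to 1.0 (fully open); "grasp_force": force on a finger pad.
Only numpy, scipy, OpenCV 4.12 (cv2) and the standard library are available. Lean on these libraries where they do the work, as an engineer would, in place of code of your own. Each camera call takes 0.05 s, during which the arm holds its last target. There are 200 camera calls.

## Working session

There is one attempt and no reset: what is moved stays moved. The work goes in short steps, Python scripts to look and compute and a tool call to move; the robot and the scene stay as the last step left them, time stands still between calls to the robot, and variables do not carry over. Pictures are saved under pics/ and viewed, at most 11 in all, crops included, and the job is handed in when it is done.

Besides the shell and the picture viewer there is one more tool, called after "Call:" in YAML: its name, and indented under it one key for each argument. send_rows: Moves the arm, as the interface text tells. Its arguments: {"type":"object","properties":{"deltas":{"type":"array"},"grip_force":{"type":"number"}},"required":["deltas"]}

```bash
mkdir -p pics; python3 - <<'E'
from plant import ctrl,eyes,job
import cv2
for n in("top","scene"):
    im=eyes.camera(n); cv2.imwrite(f"pics/{n}0.png",cv2.resize(im[:,:,::-1],(800,600),interpolation=cv2.INTER_CUBIC))
    cv2.imwrite(f"pics/{n}raw.png",im[:,:,::-1])
    print(n,eyes.get_calibration(n))
o=ctrl.get_obs();print(o)
E
```

```text
top {'fx': 393.22213837264434, 'fy': 393.22213837264434, 'cx': 255.11959878277372, 'cy': 186.40561764111885, 'origin': array([ 0.35062864, -0.10263818,  1.08475755]), 'orientation': array([[ 0.05668041,  0.97800267, -0.2007439 ],
       [-0.99838763,  0.05614221, -0.00837774],
       [ 0.00307675,  0.20089508,  0.97960793]])}
scene {'fx': 489.21477679029306, 'fy': 489.21477679029306, 'cx': 251.0988759075721, 'cy': 193.7533869733896, 'origin': array([1.2143171 , 0.76674471, 0.85711722]), 'orientation': array([[-0.78160706, -0.37125347,  0.50125968],
       [ 0.6235059 , -0.44156486,  0.64518282],
       [-0.0181877 ,  0.81681781,  0.57660894]])}
{'clock': 0.1, 'joints': array([-1.29361619,  0.33285077, -0.06467912,  1.46083755,  0.02158404,
        1.34990622, -0.0885103 ]), 'qd': array([-1.70615743e-04, -2.83984984e-03,  3.03004700e-04, -1.96005749e-03,
       -3.39878138e-04, -1.32741395e-04,  9.81801842e-05]), 'joint_torque': array([ 1.52142173e-03, -6.26745272e+01,  4.92140511e-02, -3.92428744e+01,
        1.63280085e-02,  7.18872048e-03, -2.43782364e-05]), 'tool_pos': array([0.18447407, 0.59678224, 0.21107861]), 'eef_rot': array([[-9.55397093e-01,  2.95324026e-01, -3.39004622e-04],
       [ 2.95324216e-01,  9.55396260e-01, -1.26263663e-03],
       [-4.90031852e-05, -1.30643564e-03, -9.99999145e-01]]), 'force': array([ 0.72790742,  0.77152974, -0.16995191]), 'torque': array([-0.01276476,  0.00599219, -0.04742122]), 'grasp_force': 0.0, 'opening': 0.9995616630816255}
```

View pics/top0.png

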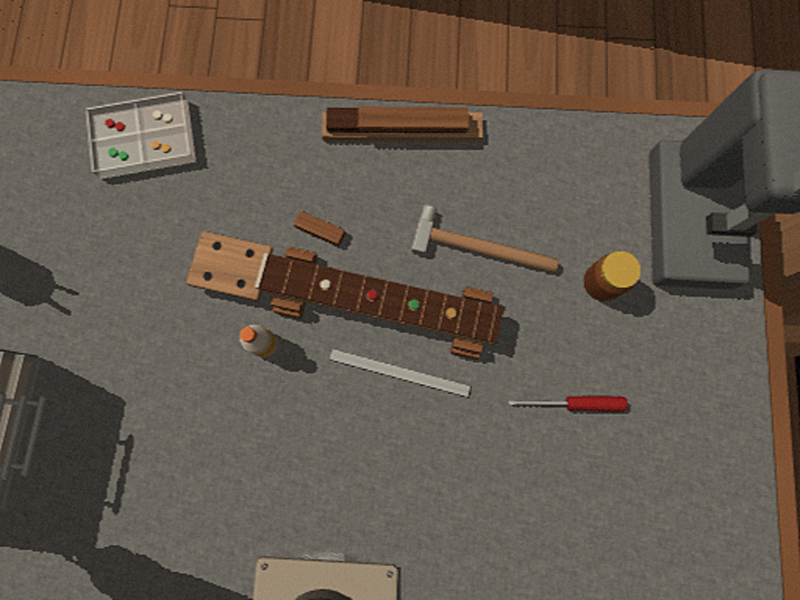

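View pics/scene0.png

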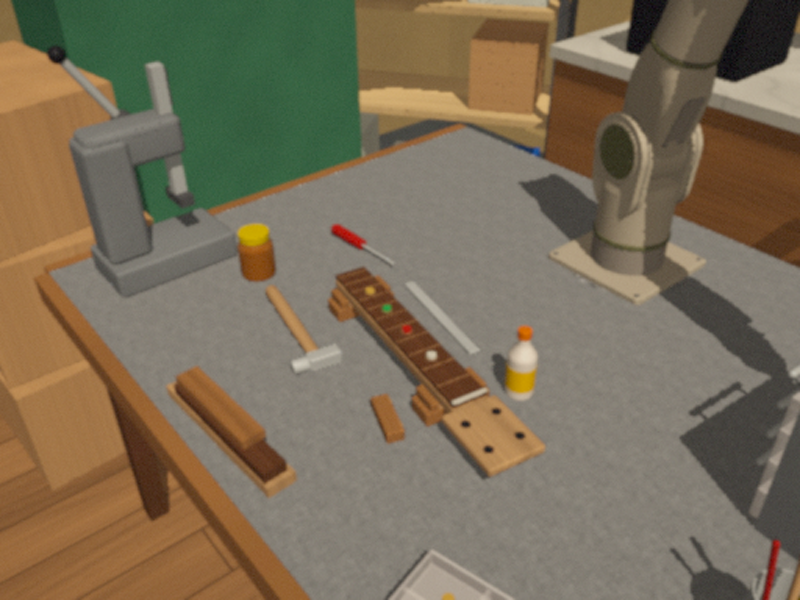

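The top view shows the discs at white (325,285), red (372,295), green (414,305) and brass (452,313). In the scene view they are at brass (370,291), green (387,309), red (406,328) and white (431,356). The bottle stands beside the headstock end, and the caul and hammer lie on the far side. I'll triangulate next.

```bash
cat > h.py <<'E'
import numpy as np,cv2
def ray(c,u,v):
    d=np.array([(u-c['cx'])/c['fx'],-(v-c['cy'])/c['fy'],-1.]); return c['origin'],c['orientation']@d
def tri(rs):
    A=0;b=0
    for o,d in rs:
        d=d/np.linalg.norm(d);P=np.eye(3)-np.outer(d,d);A=A+P;b=b+P@o
    p=np.linalg.solve(A,b);return p,[np.linalg.norm(np.cross(p-o,d/np.linalg.norm(d)))for o,d in rs]
def cen(im,u,v,r=6):  # centroid of pixels unlike the dark board, near u,v
    u,v=int(round(u)),int(round(v));w=im[v-r:v+r+1,u-r:u+r+1].astype(float)
    c=w[r-1:r+2,r-1:r+2].mean((0,1));b=np.median(w.reshape(-1,3),0)
    s=np.clip(((w-b)@(c-b))/((c-b)@(c-b)),0,1);s[s<.4]=0
    n,l=cv2.connectedComponents((s>0).astype(np.uint8));s[l!=l[r,r]]=0
    yy,xx=np.mgrid[-r:r+1,-r:r+1];return u+(s*xx).sum()/s.sum(),v+(s*yy).sum()/s.sum(),s.sum()
E
python3 - <<'E'
from h import *
from plant import eyes
k=.64
T=dict(white=(325,285),red=(372,295),green=(414,305),brass=(452,313))
S=dict(white=(431,356),red=(406,328),green=(387,309),brass=(370,291))
a=cv2.imread('pics/topraw.png');b=cv2.imread('pics/sceneraw.png');ct=eyes.get_calibration('top');cs=eyes.get_calibration('scene')
P={}
for n in T:
    p=cen(a,T[n][0]*k,T[n][1]*k);q=cen(b,S[n][0]*k,S[n][1]*k)
    P[n],e=tri([ray(ct,*p[:2]),ray(cs,*q[:2])]);print(n,np.round(p,1),np.round(q,1),P[n].round(4),np.round(e,4))
d=P['white']-P['brass'];print(np.linalg.norm(d),np.degrees(np.arctan2(d[1],d[0])))
for n,(u,v) in dict(bottlecap=(248,335)).items():
    o,d=ray(ct,u*k,v*k);print(n,o+d*(.13-o[2])/d[2])
E
```

```text
white [207.6 181.5  28.3] [275.8 226.9  29.9] [0.5664 0.0332 0.0618] [0. 0.]
red [237.3 188.4  28.5] [260.  210.   18.2] [ 0.5523 -0.0473  0.0627] [0.0004 0.0004]
green [264.2 194.4  31.3] [247.3 196.8  23.7] [ 0.54   -0.119   0.0614] [0. 0.]
brass [288.2 199.8  31.4] [236.4 185.6  22.5] [ 0.5294 -0.1831  0.0612] [0.0001 0.0001]
0.21939067563195827 80.29726607929136
bottlecap [0.46314786 0.13650476 0.13      ]
```

Call:
send_rows:
  deltas:
    - [0,0,0,-0.013,-0.015,0,255]
    - [0,0,0,-0.039,-0.045,0,255]
    - [0,0,0,-0.065,-0.075,0,255]
    - [0,0,0,-0.091,-0.105,0,255]
    - [0,0,0,-0.117,-0.135,0,255]
    - [0,0,0,-0.143,-0.165,0,255]
    - [0,0,0,-0.169,-0.195,0,255]
    - [0,0,0,-0.195,-0.225,0,255]
  grip_force: 20

```text
clock: 0.77
tool_pos: [0.3047, 0.3226, 0.2116]
eef_rot: [[-0.955, 0.295, -0.0], [0.295, 0.955, 0.0], [0.0, -0.0, -1.0]]
force: [0.5, 0.2, 0.5]
opening: -0.001
grasp_force: 0.0
```

Call:
send_rows:
  deltas:
    - [0,0,0,-0.026,-0.03,0,255]
    - [0,0,0,-0.052,-0.06,0,255]
    - [0,0,0,-0.078,-0.09,0,255]
    - [0,0,0,-0.104,-0.12,0,255]
    - [0,0,0,-0.13,-0.15,0,255]
    - [0,0,0,-0.156,-0.18,0,255]
    - [0,0,0,-0.182,-0.21,0,255]
    - [0,0,0,-0.208,-0.24,0,255]

```text
clock: 1.43
tool_pos: [0.4324, 0.0318, 0.2118]
eef_rot: [[-0.955, 0.295, 0.0], [0.295, 0.955, 0.0], [-0.0, 0.001, -1.0]]
force: [1.4, 0.9, 0.0]
opening: 0.001
grasp_force: 0.0
```

Call:
send_rows:
  deltas:
    - [0,0,0,-0.026,-0.03,0,255]
    - [0,0,0,-0.052,-0.06,0,255]
    - [0,0,0,-0.078,-0.09,0,255]
    - [0,0,0,-0.104,-0.12,0,255]
    - [0,0,0,-0.13,-0.15,0,255]
    - [0,0,0,-0.15,-0.17,0,255]
    - [0,0,0,-0.156,-0.177,0,255]
    - [0,0,0,-0.156,-0.177,0,255]

```text
clock: 2.1
tool_pos: [0.5288, -0.1838, 0.2112]
eef_rot: [[-0.954, 0.299, -0.001], [0.299, 0.954, -0.002], [0.001, -0.002, -1.0]]
force: [-0.7, -0.2, -0.2]
opening: -0.005
grasp_force: 0.0
```

```bash
python3 - <<'E'
from plant import ctrl,eyes
import cv2
from h import *
o=ctrl.get_obs();c=eyes.get_calibration('wrist');im=eyes.camera('wrist');cv2.imwrite('pics/wr1.png',im[:,:,::-1])
np.save('c1.npy',c,allow_pickle=True);print(o['tool_pos'],o['force'],c)
R=c['orientation']
for n,p in dict(brass=(.5294,-.1831,.066),green=(.54,-.119,.066)).items():
    q=R.T@(np.array(p)-c['origin']);print(n,c['cx']+c['fx']*q[0]/-q[2],c['cy']-c['fy']*q[1]/-q[2])
E
```

```text
[ 0.52879906 -0.18383485  0.21119778] [-0.70239318 -0.24427105 -0.1837662 ] {'fx': 301.7295090995538, 'fy': 301.7295090995538, 'cx': 256.6433468682158, 'cy': 191.51281879321172, 'origin': array([ 0.45710407, -0.15993662,  0.3727263 ]), 'orientation': array([[ 0.29880484, -0.91214861, -0.28053622],
       [ 0.95431332,  0.28519397,  0.08916551],
       [-0.00132496, -0.29436254,  0.95569291]])}
brass 256.5511954931203 174.54807181708563
green 318.6237919069287 166.09042195935726
```

View pics/wr1.png

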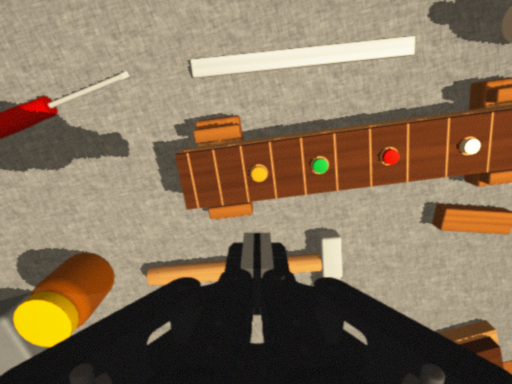

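The wrist view shows brass (260,174), green (320,165), red (390,156) and white (470,146). The fingertips hover at about (258,240). I'll combine all three views.

```bash
python3 - <<'E'
from plant import ctrl,eyes
from h import *
from scipy.optimize import least_squares
c=np.load('c1.npy',allow_pickle=True).item();ct=eyes.get_calibration('top');cs=eyes.get_calibration('scene')
a=cv2.imread('pics/topraw.png');b=cv2.imread('pics/sceneraw.png');w=cv2.imread('pics/wr1.png')
N=['white','red','green','brass'];Y=[.109,.027,-.045,-.110]
T=[(207.6,181.5),(237.3,188.4),(264.2,194.4),(288.2,199.8)];S=[(275.8,226.9),(260,210),(247.3,196.8),(236.4,185.6)]
W=[cen(w,*p,12)[:2] for p in[(470,146),(390,156),(320,165),(260,174)]]
print(np.round(W,1))
def world(q):
    x,y,z,t=q;return [np.array([x-np.sin(t)*s,y+np.cos(t)*s,z]) for s in Y]
def prj(c,p):
    q=c['orientation'].T@(p-c['origin']);return np.array([c['cx']-c['fx']*q[0]/q[2],c['cy']+c['fy']*q[1]/q[2]])
def fit(V,fz=None):
    f=lambda q:np.concatenate([(prj(c,p)-o)for c,O in V for p,o in zip(world(q if fz is None else [q[0],q[1],fz,q[3]]),O)])
    r=least_squares(f,[.55,-.07,.066,-.17]);q=r.x
    if fz: q[2]=fz
    print(q.round(4),'rms',np.sqrt(2*r.cost/len(r.fun)));[print(' ',n,p.round(4))for n,p in zip(N,world(q))]
fit([(ct,T),(cs,S),(c,W)]);fit([(c,W)],.066);fit([(ct,T)],.066);fit([(cs,S)],.066)
E
```

```text
[[472.1 146.1]
 [391.4 156.5]
 [320.3 165.6]
 [259.3 173.1]]
[ 0.5482 -0.0722  0.0644 -0.172 ] rms 0.5113010062607914
  white [0.5669 0.0352 0.0644]
  red [ 0.5528 -0.0456  0.0644]
  green [ 0.5405 -0.1165  0.0644]
  brass [ 0.5294 -0.1806  0.0644]
[ 0.5478 -0.0723  0.066  -0.1734] rms 0.36779951885283546
  white [0.5666 0.0351 0.066 ]
  red [ 0.5524 -0.0457  0.066 ]
  green [ 0.54   -0.1166  0.066 ]
  brass [ 0.5288 -0.1806  0.066 ]
[ 0.5469 -0.0744  0.066  -0.1695] rms 0.1087067000003375
  white [0.5653 0.033  0.066 ]
  red [ 0.5515 -0.0478  0.066 ]
  green [ 0.5394 -0.1188  0.066 ]
  brass [ 0.5284 -0.1828  0.066 ]
[ 0.5514 -0.07    0.066  -0.17  ] rms 0.1379759578630093
  white [0.5698 0.0374 0.066 ]
  red [ 0.556  -0.0434  0.066 ]
  green [ 0.5438 -0.1144  0.066 ]
  brass [ 0.5328 -0.1784  0.066 ]
```

Call:
send_rows:
  deltas:
    - [0,0,0,0,0.003,0.02,255]
    - [0,0,0,0,0.003,0.04,255]
    - [0,0,0,0,0.003,0.06,255]
    - [0,0,0,0,0.003,0.08,255]
    - [0,0,0,0,0.003,0.1,255]
    - [0,0,0,0,0.003,0.115,255]
    - [0,0,0,0,0.003,0.12,255]
    - [0,0,0,0,0.003,0.12,255]

```text
clock: 2.82
tool_pos: [0.5291, -0.1765, 0.0909]
eef_rot: [[-0.956, 0.294, -0.002], [0.294, 0.956, 0.001], [0.002, 0.001, -1.0]]
force: [-0.3, -0.0, 0.6]
opening: 0.003
grasp_force: 0.0
```

Call:
send_rows:
  deltas:
    - [0,0,0,0,0,0.002,255]
    - [0,0,0,0,0,0.004,255]
    - [0,0,0,0,0,0.006,255]
    - [0,0,0,0,0,0.008,255]
    - [0,0,0,0,0,0.01,255]
    - [0,0,0,0,0,0.011,255]
    - [0,0,0,0,0,0.012,255]
    - [0,0,0,0,0,0.012,255]

```text
clock: 3.48
tool_pos: [0.5298, -0.1785, 0.0796]
eef_rot: [[-0.955, 0.295, -0.0], [0.295, 0.955, 0.0], [0.0, -0.0, -1.0]]
force: [-0.2, -0.6, -0.1]
opening: 0.005
grasp_force: 0.0
```

```bash
python3 - <<'E'
from plant import ctrl,eyes
import cv2
o=ctrl.get_obs();print(o['tool_pos'],o['force'])
im=eyes.camera('wrist')[100:300,130:400];cv2.imwrite('pics/wr2.png',cv2.resize(im[:,:,::-1],None,fx=2.5,fy=2.5))
E
```

```text
[ 0.52981136 -0.17846872  0.07959639] [-0.19388087 -0.64389267 -0.08265708]
```

View pics/wr2.png

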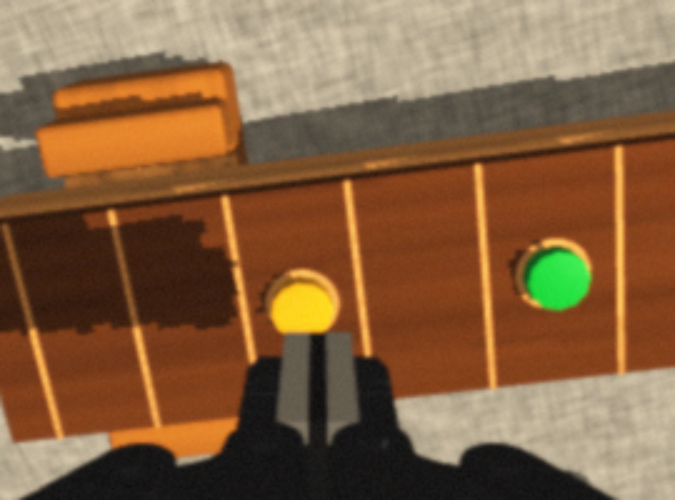

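The fingertips' gap is at crop (318,333) and the brass disc's centre is at (303,308). I'll check where the TCP and tip edges should project.

```bash
python3 - <<'E'
from plant import ctrl,eyes
from h import *
o=ctrl.get_obs();c=eyes.get_calibration('wrist');R=o['eef_rot'];print(o['tool_pos'])
def prj(p):
    q=c['orientation'].T@(p-c['origin']);u=np.array([c['cx']-c['fx']*q[0]/q[2],c['cy']+c['fy']*q[1]/q[2]]);return ((u-[130,100])*2.5).round(0)
for x in(-.011,0,.011):
  for y in(-.0095,0,.0095): print(x,y,prj(o['tool_pos']+R@np.array([x,y,.011])))
u=np.array([303,306])/2.5+[130,100];O,d=ray(c,*u);print('disc',O+d*(.066-O[2])/d[2])
u=np.array([558,279])/2.5+[130,100];O,d=ray(c,*u);print('green',O+d*(.066-O[2])/d[2])
E
```

```text
[ 0.52989269 -0.17848036  0.0797237 ]
-0.011 -0.0095 [274. 355.]
-0.011 0 [312. 355.]
-0.011 0.0095 [350. 355.]
0 -0.0095 [274. 315.]
0 0 [312. 315.]
0 0.0095 [350. 315.]
0.011 -0.0095 [273. 274.]
0.011 0 [312. 274.]
0.011 0.0095 [351. 274.]
disc [ 0.52797658 -0.18022313  0.066     ]
green [ 0.53978152 -0.11757993  0.066     ]
```

```bash
python3 - <<'E'
from plant import ctrl,eyes
from h import *
im=eyes.camera('scene');c=eyes.get_calibration('scene');o=ctrl.get_obs();R=o['eef_rot']
def prj(p):
    q=c['orientation'].T@(p-c['origin']);u=np.array([c['cx']-c['fx']*q[0]/q[2],c['cy']+c['fy']*q[1]/q[2]]);return ((u-[190,120])*8).round(0)
for x in(-.011,0,.011): print(x,prj(o['tool_pos']+R@np.array([x,0,.011])))
cv2.imwrite('pics/sc2.png',cv2.resize(im[120:195,190:290,::-1],None,fx=8,fy=8,interpolation=cv2.INTER_CUBIC))
E
```

```text
-0.011 [349. 520.]
0 [377. 513.]
0.011 [406. 507.]
```

View pics/sc2.png

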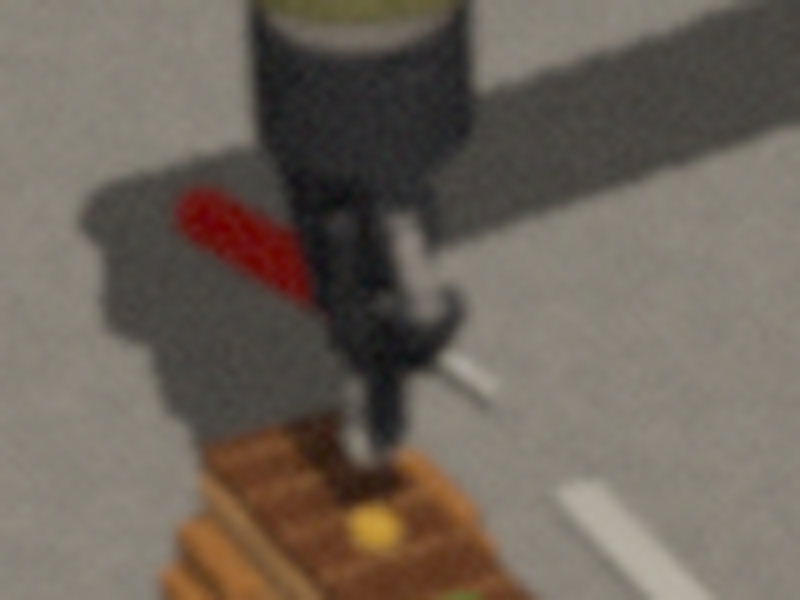

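The tips look higher than the text suggests, so I'll centre and descend in guarded steps, letting the force decide.

Call:
send_rows:
  deltas:
    - [0,0,0,0.001,-0.003,0,255]
    - [0,0,0,0.001,-0.003,0.001,255]
    - [0,0,0,0.001,-0.003,0.002,255]
    - [0,0,0,0.001,-0.003,0.003,255]
    - [0,0,0,0.001,-0.003,0.003,255]

```text
clock: 4.0
tool_pos: [0.528, -0.1809, 0.0765]
eef_rot: [[-0.955, 0.295, -0.0], [0.295, 0.955, 0.0], [0.0, 0.0, -1.0]]
force: [-0.2, -0.0, 0.7]
opening: -0.001
grasp_force: 0.0
```

Call:
send_rows:
  deltas:
    - [0,0,0,0,0,0.001,255]
    - [0,0,0,0,0,0.002,255]
    - [0,0,0,0,0,0.002,255]

```text
clock: 4.25
tool_pos: [0.528, -0.1809, 0.0745]
eef_rot: [[-0.955, 0.295, -0.0], [0.295, 0.955, 0.0], [0.0, 0.0, -1.0]]
force: [-0.8, 0.1, -0.5]
opening: -0.001
grasp_force: 0.0
```

Call:
send_rows:
  deltas:
    - [0,0,0,0,0,0.001,255]
    - [0,0,0,0,0,0.002,255]
    - [0,0,0,0,0,0.003,255]
    - [0,0,0,0,0,0.003,255]

```text
clock: 4.58
tool_pos: [0.528, -0.1809, 0.0715]
eef_rot: [[-0.955, 0.295, -0.0], [0.295, 0.955, 0.0], [0.0, 0.0, -1.0]]
force: [-0.3, 0.1, -0.1]
opening: -0.001
grasp_force: 0.0
```

Call:
send_rows:
  deltas:
    - [0,0,0,0,0,0.001,255]
    - [0,0,0,0,0,0.002,255]
    - [0,0,0,0,0,0.002,255]

```text
clock: 4.83
tool_pos: [0.528, -0.181, 0.0696]
eef_rot: [[-0.955, 0.295, -0.0], [0.295, 0.955, 0.0], [0.0, 0.0, -1.0]]
force: [0.0, -0.0, 0.0]
opening: 0.004
grasp_force: 0.0
```

```bash
python3 - <<'E'
from plant import ctrl,eyes
import cv2,numpy as np
im=eyes.camera('wrist')[130:280,170:370];s=eyes.camera('scene')[150:200,205:255]
a=cv2.resize(im[:,:,::-1],(600,450));b=cv2.resize(s[:,:,::-1],(450,450),interpolation=cv2.INTER_CUBIC)
b=np.clip(b[:,125:325]*1.6,0,255).astype(np.uint8);cv2.imwrite('pics/w3.png',np.hstack([a,b]))
E
```

```text
(no output)
```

View pics/w3.png

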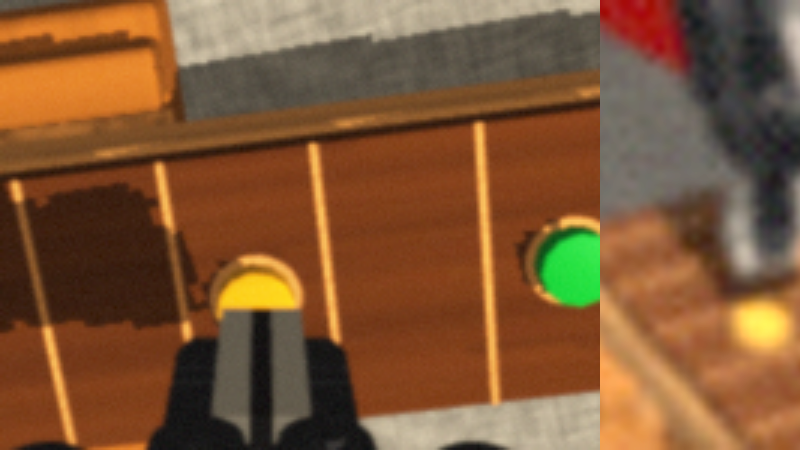

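The tips are still clearly above the brass disc in both views: (260,308) against the disc at (257,295), and well above it in the scene view. I'll keep descending with force checks.

Call:
send_rows:
  deltas:
    - [0,0,0,0.001,0,0.001,255]
    - [0,0,0,0.002,0,0.002,255]
    - [0,0,0,0.002,0,0.003,255]
    - [0,0,0,0.002,0,0.004,255]
    - [0,0,0,0.002,0,0.005,255]
    - [0,0,0,0.002,0,0.005,255]

```text
clock: 5.43
tool_pos: [0.526, -0.1804, 0.0645]
eef_rot: [[-0.955, 0.295, -0.0], [0.295, 0.955, 0.0], [0.0, 0.0, -1.0]]
force: [0.6, 0.0, 0.2]
opening: 0.002
grasp_force: 0.0
```

Call:
send_rows:
  deltas:
    - [0,0,0,0,0,0.001,255]
    - [0,0,0,0,0,0.002,255]
    - [0,0,0,0,0,0.003,255]
    - [0,0,0,0,0,0.003,255]

```text
clock: 5.77
tool_pos: [0.5261, -0.1804, 0.0615]
eef_rot: [[-0.955, 0.295, -0.0], [0.295, 0.955, 0.0], [0.0, 0.0, -1.0]]
force: [0.2, 0.7, 0.1]
opening: -0.003
grasp_force: 0.0
```

Call:
send_rows:
  deltas:
    - [0,0,0,0,0,0.001,255]
    - [0,0,0,0,0,0.002,255]
    - [0,0,0,0,0,0.003,255]
    - [0,0,0,0,0,0.003,255]

```text
clock: 6.1
tool_pos: [0.5261, -0.1803, 0.0585]
eef_rot: [[-0.955, 0.295, -0.0], [0.295, 0.955, 0.0], [0.0, 0.0, -1.0]]
force: [-0.2, 0.2, 0.1]
opening: 0.001
grasp_force: 0.0
```

```bash
python3 - <<'E'
from plant import ctrl,eyes
import cv2,numpy as np
print(ctrl.get_obs()['force'])
im=eyes.camera('wrist')[130:280,170:370];s=eyes.camera('scene')[150:200,205:255]
a=cv2.resize(im[:,:,::-1],(600,450));b=cv2.resize(s[:,:,::-1],(450,450),interpolation=cv2.INTER_CUBIC)
b=np.clip(b[:,125:325]*1.6,0,255).astype(np.uint8);cv2.imwrite('pics/w4.png',np.hstack([a,b]))
E
```

```text
[-0.19424395  0.22320675  0.09547775]
```

View pics/w4.png

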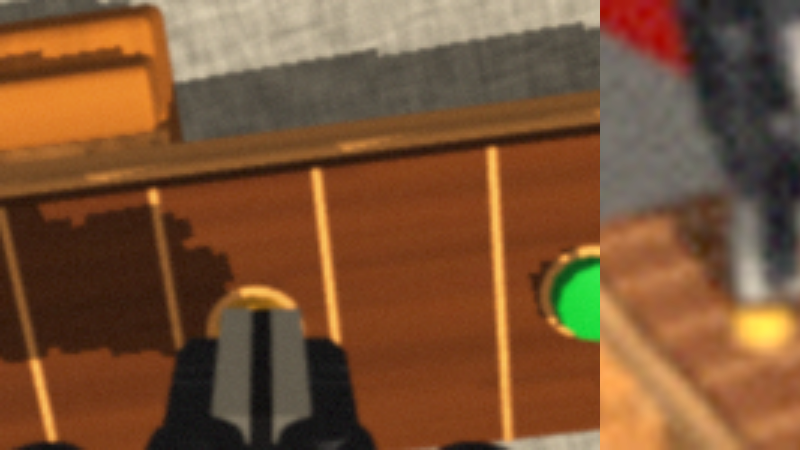

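The tips now cover the brass disc, centred at about (257,300), and are only a few mm above it.

Call:
send_rows:
  deltas:
    - [0,0,0,0,0,0.001,255]
    - [0,0,0,0,0,0.002,255]
    - [0,0,0,0,0,0.003,255]
    - [0,0,0,0,0,0.003,255]

```text
clock: 6.53
tool_pos: [0.5261, -0.1803, 0.0555]
eef_rot: [[-0.955, 0.295, -0.0], [0.295, 0.955, 0.0], [0.0, 0.0, -1.0]]
force: [-1.1, -0.0, -0.4]
opening: -0.005
grasp_force: 0.0
```

Call:
send_rows:
  deltas:
    - [0,0,0,0,0,0.001,255]
    - [0,0,0,0,0,0.002,255]
    - [0,0,0,0,0,0.002,255]

```text
clock: 6.78
tool_pos: [0.5261, -0.1804, 0.0536]
eef_rot: [[-0.955, 0.295, -0.0], [0.295, 0.955, 0.0], [0.0, 0.0, -1.0]]
force: [-0.8, 0.5, -0.7]
opening: -0.004
grasp_force: 0.0
```

Call:
send_rows:
  deltas:
    - [0,0,0,0,0,0.001,255]
    - [0,0,0,0,0,0.002,255]
    - [0,0,0,0,0,0.002,255]

```text
clock: 7.03
tool_pos: [0.5261, -0.1803, 0.0516]
eef_rot: [[-0.955, 0.295, -0.0], [0.295, 0.955, 0.0], [0.0, 0.0, -1.0]]
force: [0.0, -0.2, 0.2]
opening: -0.001
grasp_force: 0.0
```

Call:
send_rows:
  deltas:
    - [0,0,0,0,0,0.001,255]
    - [0,0,0,0,0,0.002,255]
    - [0,0,0,0,0,0.002,255]

```text
clock: 7.28
tool_pos: [0.5261, -0.1803, 0.0496]
eef_rot: [[-0.955, 0.295, -0.0], [0.295, 0.955, 0.0], [0.0, 0.0, -1.0]]
force: [0.3, -0.7, -0.0]
opening: -0.002
grasp_force: 0.0
```

Call:
send_rows:
  deltas:
    - [0,0,0,0,0,0.001,255]
    - [0,0,0,0,0,0.002,255]
    - [0,0,0,0,0,0.002,255]

```text
clock: 7.53
tool_pos: [0.5261, -0.1803, 0.0476]
eef_rot: [[-0.955, 0.295, -0.0], [0.295, 0.955, 0.0], [0.0, 0.0, -1.0]]
force: [-0.6, 1.0, -0.5]
opening: 0.0
grasp_force: 0.0
```

```bash
python3 - <<'E'
from plant import ctrl,eyes
import cv2,numpy as np
o=ctrl.get_obs();print(o['force'],o['tool_pos'])
im=eyes.camera('wrist')[130:280,170:370];s=eyes.camera('scene')[150:200,205:255]
a=cv2.resize(im[:,:,::-1],(600,450));b=cv2.resize(s[:,:,::-1],(450,450),interpolation=cv2.INTER_CUBIC)
b=np.clip(b[:,125:325]*1.6,0,255).astype(np.uint8);cv2.imwrite('pics/w5.png',np.hstack([a,b]))
E
```

```text
[-0.568523    1.01733434 -0.49991293] [ 0.52606622 -0.180346    0.04755292]
```

View pics/w5.png

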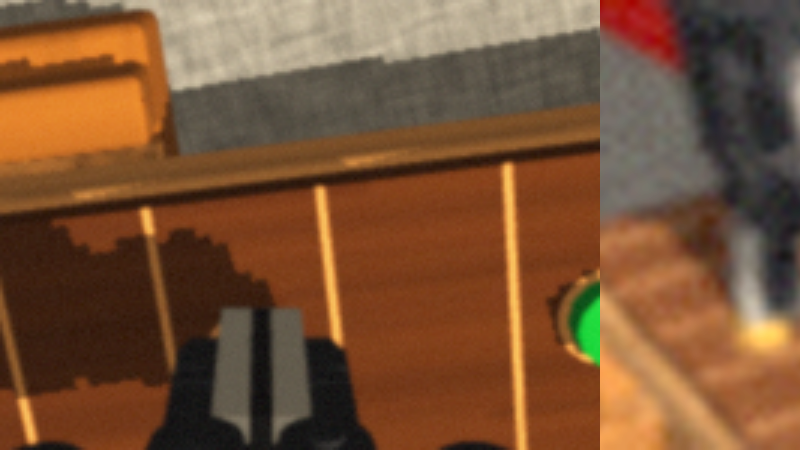

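The tips now hide most of the brass disc but carry no force yet. I'll continue down.

Call:
send_rows:
  deltas:
    - [0,0,0,0,0,0.001,255]
    - [0,0,0,0,0,0.002,255]
    - [0,0,0,0,0,0.002,255]

```text
clock: 7.88
tool_pos: [0.5262, -0.1804, 0.0457]
eef_rot: [[-0.955, 0.295, 0.0], [0.295, 0.955, 0.0], [-0.0, 0.0, -1.0]]
force: [-0.2, -0.6, 0.5]
opening: -0.005
grasp_force: 0.0
```

Call:
send_rows:
  deltas:
    - [0,0,0,0,0,0.001,255]
    - [0,0,0,0,0,0.002,255]
    - [0,0,0,0,0,0.002,255]

```text
clock: 8.13
tool_pos: [0.5262, -0.1804, 0.0437]
eef_rot: [[-0.955, 0.295, 0.0], [0.295, 0.955, -0.0], [-0.0, 0.0, -1.0]]
force: [0.0, -1.2, -0.1]
opening: 0.002
grasp_force: 0.2
```

Call:
send_rows:
  deltas:
    - [0,0,0,0,0,0.001,255]
    - [0,0,0,0,0,0.002,255]
    - [0,0,0,0,0,0.002,255]

```text
clock: 8.38
tool_pos: [0.5262, -0.1804, 0.0417]
eef_rot: [[-0.955, 0.295, 0.0], [0.295, 0.955, 0.0], [-0.0, 0.0, -1.0]]
force: [0.1, -0.5, 0.7]
opening: 0.001
grasp_force: 0.4
```

Call:
send_rows:
  deltas:
    - [0,0,0,0,0,0.001,255]
    - [0,0,0,0,0,0.001,255]

```text
clock: 8.55
tool_pos: [0.5263, -0.1805, 0.0416]
eef_rot: [[-0.955, 0.295, 0.0], [0.295, 0.955, 0.001], [-0.0, 0.001, -1.0]]
force: [-4.5, 2.2, 12.7]
opening: 0.001
grasp_force: 6.3
```

Contact: 12.7 N and no further movement. I'll lift off and check the disc.

Call:
send_rows:
  deltas:
    - [0,0,0,0,0,-0.004,255]
    - [0,0,0,0,0,-0.015,255]
    - [0,0,0,0,0,-0.03,255]
    - [0,0,0,0,0,-0.045,255]
    - [0,0,0,0,0,-0.06,255]
    - [0,0,0,0,0,-0.06,255]

```text
clock: 9.05
tool_pos: [0.5277, -0.1811, 0.1039]
eef_rot: [[-0.955, 0.296, 0.004], [0.296, 0.955, -0.0], [-0.004, 0.001, -1.0]]
force: [1.0, -0.1, 0.8]
opening: 0.004
grasp_force: 0.0
```

```bash
python3 - <<'E'
from plant import ctrl,eyes
import cv2,numpy as np
o=ctrl.get_obs();print(o['force'],o['tool_pos'])
w=eyes.camera('wrist');s=eyes.camera('scene');cv2.imwrite('pics/w6raw.png',w[:,:,::-1]);cv2.imwrite('pics/s6raw.png',s[:,:,::-1])
np.save('c6.npy',eyes.get_calibration('wrist'),allow_pickle=True)
a=cv2.resize(w[120:240,200:400][:,:,::-1],(800,480),interpolation=cv2.INTER_CUBIC);cv2.imwrite('pics/w6.png',a)
E
```

```text
[ 1.04852966 -0.05828092  0.76101895] [ 0.52765338 -0.1810783   0.10392184]
```

View pics/w6.png

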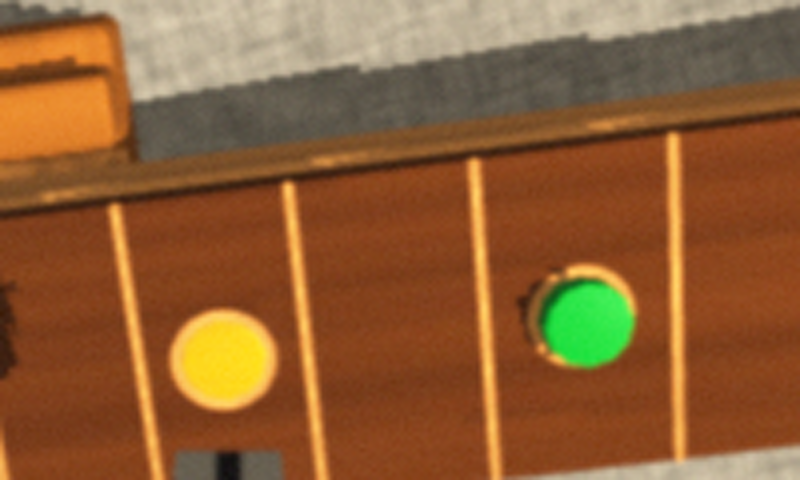

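The brass disc at (223,360) now sits concentric in its ring with no parallax, so it is home. The green disc at (588,322) still stands proud. Next I'll move above the white disc, 219 mm along the neck.

Call:
send_rows:
  deltas:
    - [0,0,0,0.002,0.017,0,255]
    - [0,0,0,0.007,0.052,0,255]
    - [0,0,0,0.011,0.087,0,255]
    - [0,0,0,0.016,0.122,0,255]
    - [0,0,0,0.02,0.157,0,255]
    - [0,0,0,0.025,0.192,0,255]
    - [0,0,0,0.028,0.213,0,255]
    - [0,0,0,0.028,0.217,0,255]

```text
clock: 9.82
tool_pos: [0.5631, 0.0409, 0.0996]
eef_rot: [[-0.957, 0.289, -0.002], [0.289, 0.957, 0.001], [0.002, 0.001, -1.0]]
force: [0.1, 0.2, 0.5]
opening: 0.002
grasp_force: 0.0
```

Call:
send_rows:
  deltas:
    - [0,0,0,0,0,0.005,255]
    - [0,0,0,0,0,0.015,255]
    - [0,0,0,0,0,0.025,255]
    - [0,0,0,0,0,0.035,255]
    - [0,0,0,0,0,0.04,255]
    - [0,0,0,0,0,0.04,255]

```text
clock: 10.32
tool_pos: [0.5623, 0.0342, 0.059]
eef_rot: [[-0.955, 0.297, -0.003], [0.297, 0.955, -0.001], [0.002, -0.002, -1.0]]
force: [-0.0, -0.1, -1.0]
opening: -0.001
grasp_force: 0.0
```

```bash
python3 - <<'E'
from plant import ctrl,eyes
import cv2,numpy as np
o=ctrl.get_obs();print(o['force'],o['tool_pos'])
w=eyes.camera('wrist');a=cv2.resize(w[130:280,170:370][:,:,::-1],(800,600),interpolation=cv2.INTER_CUBIC);cv2.imwrite('pics/w7.png',a)
E
```

```text
[-0.04965651 -0.07837706 -1.02808339] [0.56232348 0.03418595 0.0589694 ]
```

View pics/w7.png

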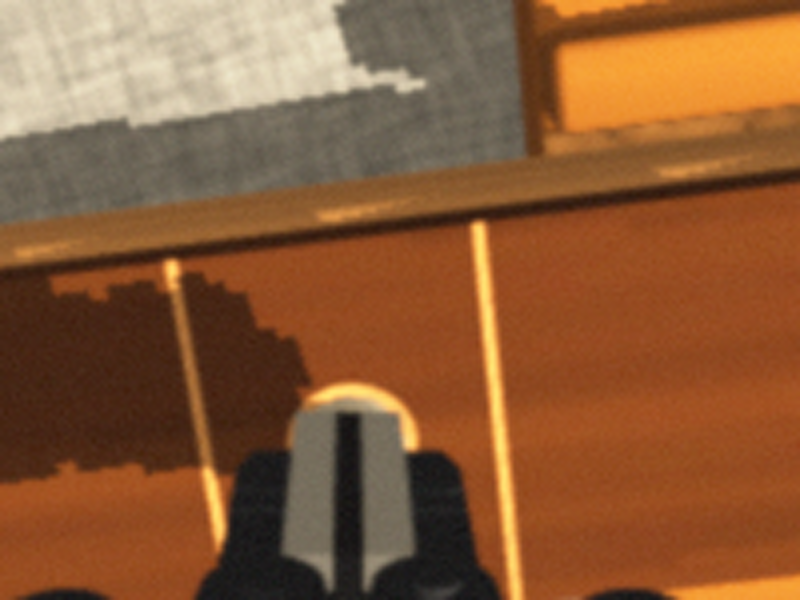

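The tips are over the white disc at (350,410), centred just as they were over brass at this height. I'll press the same way.

Call:
send_rows:
  deltas:
    - [0,0,0,0,0,0,255]
    - [0,0,0,0,0,0.003,255]
    - [0,0,0,0,0,0.006,255]
    - [0,0,0,0,0,0.009,255]
    - [0,0,0,0,0,0.01,255]
    - [0,0,0,0,0,0.011,255]
    - [0,0,0,0,0,0.012,255]
    - [0,0,0,0,0,0.013,255]

```text
clock: 11.03
tool_pos: [0.5636, 0.0352, 0.0478]
eef_rot: [[-0.955, 0.295, 0.0], [0.295, 0.955, 0.0], [-0.0, 0.0, -1.0]]
force: [0.1, 0.9, -1.5]
opening: -0.001
grasp_force: 0.0
```

Call:
send_rows:
  deltas:
    - [0,0,0,0,0,0.001,255]
    - [0,0,0,0,0,0.002,255]
    - [0,0,0,0,0,0.003,255]
    - [0,0,0,0,0,0.004,255]
    - [0,0,0,0,0,0.005,255]
    - [0,0,0,0,0,0.006,255]
    - [0,0,0,0,0,0.006,255]

```text
clock: 11.62
tool_pos: [0.5636, 0.0352, 0.0417]
eef_rot: [[-0.955, 0.295, 0.0], [0.295, 0.955, 0.0], [-0.0, 0.0, -1.0]]
force: [-0.2, 0.4, -0.1]
opening: -0.0
grasp_force: 0.3
```

Call:
send_rows:
  deltas:
    - [0,0,0,0,0,0.001,255]
    - [0,0,0,0,0,0.001,255]
    - [0,0,0,0,0,0.001,255]

```text
clock: 11.87
tool_pos: [0.5636, 0.0352, 0.0415]
eef_rot: [[-0.955, 0.295, 0.0], [0.295, 0.955, 0.001], [0.0, 0.001, -1.0]]
force: [-5.8, 0.7, 12.1]
opening: 0.002
grasp_force: 6.0
```

Call:
send_rows:
  deltas:
    - [0,0,0,0,0,-0.004,255]
    - [0,0,0,0,0,-0.015,255]
    - [0,0,0,0,0,-0.03,255]
    - [0,0,0,0,0,-0.045,255]
    - [0,0,0,0,0,-0.06,255]
    - [0,0,0,0,0,-0.06,255]

```text
clock: 12.37
tool_pos: [0.5653, 0.0351, 0.1041]
eef_rot: [[-0.955, 0.296, 0.004], [0.296, 0.955, 0.001], [-0.004, 0.002, -1.0]]
force: [0.7, -0.6, 0.5]
opening: 0.003
grasp_force: 0.0
```

Call:
send_rows:
  deltas:
    - [0,0,0,-0.002,-0.018,0,255]
    - [0,0,0,-0.007,-0.053,0,255]
    - [0,0,0,-0.011,-0.088,0,255]
    - [0,0,0,-0.016,-0.123,0,255]
    - [0,0,0,-0.019,-0.146,0,255]
    - [0,0,0,-0.02,-0.153,0,255]
    - [0,0,0,-0.02,-0.153,0,255]
    - [0,0,0,-0.02,-0.153,0,255]

```text
clock: 13.03
tool_pos: [0.5376, -0.1161, 0.1006]
eef_rot: [[-0.955, 0.295, -0.0], [0.295, 0.955, 0.001], [0.0, 0.0, -1.0]]
force: [-0.4, 1.0, -0.8]
opening: 0.002
grasp_force: 0.0
```

```bash
python3 - <<'E'
from plant import ctrl,eyes
from h import *
o=ctrl.get_obs();print(o['force'],o['tool_pos'])
s=eyes.camera('scene')[:,:,::-1];w=eyes.camera('wrist')[:,:,::-1];c=eyes.get_calibration('wrist')
cv2.imwrite('pics/s8.png',s);cv2.imwrite('pics/w8.png',w)
b=cv2.imread('pics/sceneraw.png')
for n,p in dict(white=(275.8,226.9),red=(260,210)).items(): print(n,'was',cen(b,*p),'now',cen(s,*p))
def prj(p):
    q=c['orientation'].T@(p-c['origin']);return np.array([c['cx']-c['fx']*q[0]/q[2],c['cy']+c['fy']*q[1]/q[2]])
for n,p in dict(brass=(.5294,-.1806),green=(.5405,-.1165),red=(.5528,-.0456)).items():
    g=prj(np.array([*p,.066]));print(n,'pred up',g,'pred home',prj(np.array([*p,.061])),'seen',cen(w,*g,14))
E
```

```text
[-0.36958433  1.01573021 -0.77749552] [ 0.53755615 -0.1161117   0.10063326]
white was (np.float64(275.84713807903324), np.float64(226.9463999743539), np.float64(27.651322199210995)) now (np.float64(275.7577663885437), np.float64(227.84000893003358), np.float64(24.87009638083498))
red was (np.float64(259.9667297433763), np.float64(209.98012361590978), np.float64(18.19269302494693)) now (np.float64(259.856566435053), np.float64(209.9096965565917), np.float64(17.9507789984104))
brass pred up [162.49319158 227.1589534 ] pred home [164.5502809  224.33274461] seen (np.float64(164.87764552933865), np.float64(225.06104685062775), np.float64(342.02712301826034))
green pred up [253.95365085 216.33252849] pred home [254.00334324 213.71612703] seen (np.float64(253.10141040001275), np.float64(215.3601741096557), np.float64(320.35964540994263))
red pred up [357.49857184 204.1057897 ] pred home [355.22352156 201.73250538] seen (np.float64(357.35248061683257), np.float64(203.984020890125), np.float64(320.2660830551017))
```

White shows the same stop height and force as brass, and it has dropped in the scene view. Red is unchanged. Now green.

Call:
send_rows:
  deltas:
    - [0,0,0,0,0,0.008,255]
    - [0,0,0,0,0,0.02,255]
    - [0,0,0,0,0,0.032,255]
    - [0,0,0,0,0,0.042,255]
    - [0,0,0,0,0,0.047,255]
    - [0,0,0,0,0,0.049,255]
    - [0,0,0,0,0,0.051,255]
    - [0,0,0,0,0,0.052,255]

```text
clock: 13.8
tool_pos: [0.5375, -0.117, 0.0487]
eef_rot: [[-0.955, 0.295, 0.0], [0.295, 0.955, -0.0], [-0.0, -0.0, -1.0]]
force: [-0.4, -0.0, -0.4]
opening: 0.002
grasp_force: 0.0
```

Call:
send_rows:
  deltas:
    - [0,0,0,0,0,0.001,255]
    - [0,0,0,0,0,0.002,255]
    - [0,0,0,0,0,0.003,255]
    - [0,0,0,0,0,0.004,255]
    - [0,0,0,0,0,0.005,255]
    - [0,0,0,0,0,0.006,255]
    - [0,0,0,0,0,0.006,255]

```text
clock: 14.38
tool_pos: [0.5376, -0.1169, 0.0428]
eef_rot: [[-0.955, 0.295, 0.0], [0.295, 0.955, -0.0], [-0.0, 0.0, -1.0]]
force: [0.3, -1.7, 1.3]
opening: 0.0
grasp_force: 0.5
```

Call:
send_rows:
  deltas:
    - [0,0,0,0,0,0.001,255]
    - [0,0,0,0,0,0.002,255]
    - [0,0,0,0,0,0.002,255]

```text
clock: 14.63
tool_pos: [0.5377, -0.1169, 0.0416]
eef_rot: [[-0.955, 0.295, 0.0], [0.295, 0.955, 0.001], [-0.0, 0.001, -1.0]]
force: [-3.4, 1.8, 11.9]
opening: -0.003
grasp_force: 6.0
```

Call:
send_rows:
  deltas:
    - [0,0,0,0,0,-0.004,255]
    - [0,0,0,0,0,-0.015,255]
    - [0,0,0,0,0,-0.03,255]
    - [0,0,0,0,0,-0.06,255]
    - [0,0,0,0,0,-0.09,255]
    - [0,0,0,0,0,-0.12,255]
    - [0,0,0,0,0,-0.13,255]
    - [0,0,0,0,0,-0.13,255]

```text
clock: 15.3
tool_pos: [0.5389, -0.1173, 0.1739]
eef_rot: [[-0.955, 0.295, 0.005], [0.296, 0.955, 0.001], [-0.004, 0.002, -1.0]]
force: [-0.2, 0.5, -0.6]
opening: 0.0
grasp_force: 0.0
```

```bash
python3 - <<'E'
from plant import ctrl,eyes
from h import *
o=ctrl.get_obs();print(o['force'],o['tool_pos'])
w=eyes.camera('wrist')[:,:,::-1]
cv2.imwrite('pics/w9.png',cv2.resize(w[100:260,150:450],(800,427),interpolation=cv2.INTER_CUBIC))
E
```

```text
[-0.17694593  0.54837672 -0.58875236] [ 0.53887412 -0.11727198  0.17394803]
```

View pics/w9.png

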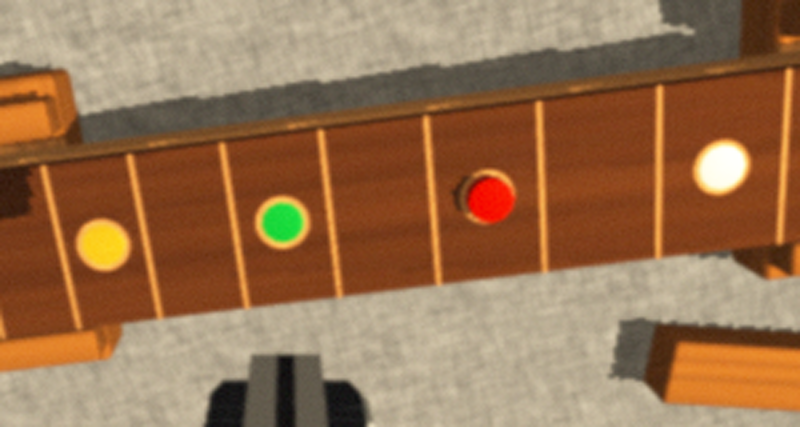

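Brass (103,245), green (282,222) and white (722,167) are concentric with their rings, so all three are home. Red (490,200) still stands proud, and the arm is clear of everything.

```bash
python3 -c "
from plant import job
print(job.job_done())"
```

```text
the job is handed in; nothing more can be done
None
```

I pushed the brass, white and green discs fully home in that order at about 12–13 N, left the red disc standing and the loose things untouched, and handed the job in at about 15 s; no verdict was returned.

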